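# Unlock and open the medicine cupboard

## Robot

A 6-joint arm with a two-finger parallel gripper is mounted at the origin on a cart in front of the work surface, level with it; the furniture and walls round the work are solid. World frame = base frame: x ahead of the robot, y to its left, z up, the work surface at z = 0. Lengths are in mm, angles in rad, forces in N, time in s.
With the tool pointing down it reaches from about 225 to 725 mm from the base axis. Payload 3.1 kg.
Tool frame: the origin (TCP) lies at the centre of the arm's flange, where the gripper is bolted on; the fingertips stand 173 mm ahead of it and the grasp point (between the pads) lies 155 mm ahead of it; z points along the fingers, y is the line along which they close (so a half turn about z gives the same grasp; the last joint's range is limited). The gripper opens to 85 mm and grips with 20 to 120 N. Pads are 22 mm wide; open, the fingers measure 114 mm over their backs; the gripper's body (76 mm by 85 mm) begins 54 mm behind the grasp point. The pads swing forward as they close: fully open they stand 13 mm farther back than shut.
Start: joints at [-1.437, 0.048, 0.099, 1.622, 0, 1.443], TCP at [135.865, -507.108, 404.712] pointing down, gripper open.
Joint ranges: [-2.91, 2.91], [-0.99, 1.94], [-1.21, 1.42], [-2.12, 2.29], [-1.49, 1.47], [-3.14, 3.14]. Speed limits (rad/s): [2.79, 2.79, 3.14, 3.14, 3.14, 3.14].

## Interface

Orientations are given as [roll, pitch, yaw] about the fixed x, y, z axes, in that order (R = Rz(yaw) Ry(pitch) Rx(roll)).
In Python, from cell import ctrl gives the robot as it stands. The module is installed in compiled form; this text tells all that it offers. Calls block until the motion is done:
- ctrl.goto(position, orientation): joint-space move of the TCP to a pose.
- ctrl.move_linear(position, ori=None, velocity=150): straight line of the TCP; ori=None keeps the orientation; velocity is the mean speed in mm/s.
- ctrl.move_j(angles): joint-space move.
- ctrl.open_gripper() and ctrl.gripper_close(): open the fingers fully, or close them until they stop; the grip force is fixed at half the most.
- ctrl.hold(seconds).
- ctrl.ik(position, orientation): joint angles nearest the present ones, or None.
- ctrl.get_state(): the state.
- ctrl.grab_frame(name): name is "scene" or "top" or "wrist"; returns a dict with "pixels" (384x512x3 uint8, red, green, blue), "z_map" (384x512 float32, mm along the optical axis (not along the pixel's ray), 0 where there is no reading), "mtx" (3x3 intrinsics, pixels), "rvec" (rotation vector, rad) and "tvec" (3), from world to camera coordinates, as OpenCV has them. Camera axes: x right, y down, z forward; pixel columns grow to the right and rows downward; lengths in mm; the calibration is good to about 2 mm. A picture is of the moment at which its call begins.
A pose or a line that the arm cannot do raises ctrl.PlanningError and nothing moves.
- ctrl.finish_job(): hands the job in; it is judged then, once.
The state is a dict: "time_s": time; "joints": joint angles; "joint_vel": joint speeds; "tau": joint torques, N m; "ee_pos": TCP position; "tool_rot": TCP orientation; "contact_force": force on the tool from outside, world axes, zero at the start; "wrist_torque": the same for the moment, N m; "finger_gap": opening from 0.0 (shut) to 1.0 (fully open); "finger_force": force on a finger pad.
Only numpy, scipy, OpenCV 4.12 (cv2) and the standard library are available. Lean on these libraries where they do the work, as an engineer would, in place of code of your own. Each camera call takes 0.05 s, during which the arm holds its last target. There are 200 camera calls.

## Task

Open the little medicine cupboard on the worktop and leave it open: draw the red-knobbed safety bolt fully back to the left, then swing the yellow-knobbed latch all the way down to the right, then lift the flap by its blue knob as far as it goes, so that it stays up by itself. Leave the jars and the tub standing beside the cupboard where they are.

Things in the scene. Friction and masses are not known exactly. Their poses are not given: they have to be found in the camera images.
- med_box: White medicine cupboard fixed to the worktop, 140 deep, 300 wide, 275 high (mm). Origin: centre of its underside; x to its back, y to its left seen from in front. The wooden strip low on its front (to z = 105) and the flap above it (z 107 to 253) are flush at x = -82. A wooden cornice at z = 263 to 275 overhangs to x = -106: reach the knobs with the tool leaning back to the robot about 30 to 40 degrees.
- bolt (a joint): Safety bolt in m, a steel bar 80 mm long, 20 high, sliding on the wooden strip along the cupboard's +y (to the left seen from in front). Near 0 = shut: its nose stands over the latch's tail, so the latch cannot swing; 0.055 = fully drawn, at its stop; below 0.03 it still blocks. Slides with about 1.5 N and stays where it is left.
- bolt_knob (a point): Grip point on the bolt's red round knob, which moves with it: diameter 20 mm, axis square to the cupboard front, ends 44 mm in front of the wooden strip; the point is on its axis, 12 mm short of its end, 81 mm above the worktop.
- latch (a joint): Turn latch in rad, a steel bar 18 mm wide, reaching 79 up from its pivot on the wooden strip, with a tail 42 long to the left; its upper end stands over the flap's lower edge and keeps it shut. 0 = upright (shut). It swings toward the cupboard's -y (down to the right seen from in front) to 1.45, nearly level. Turns with about 1 N at its knob and stays where it is left.
- latch_knob (a point): Grip point on the latch's yellow round knob, which moves with it: diameter 20 mm, axis square to the cupboard front, 62 mm from the pivot, ends 44 mm in front of the wooden strip; the point is on its axis, 12 mm short of its end. Upright it is 123 mm above the worktop, swung down about 70 mm.
- latch_pivot (a point): Point on the latch's pivot axis (which runs along the cupboard's x), 61 mm above the worktop, at the cupboard's y = -50 mm.
- flap (a joint): White front flap with a green cross, in rad, hinged along its upper edge under the cornice. 0 = shut, hanging upright; it opens outward and up toward the robot to 1.4 (80 degrees, nearly level). Friction hinge, stays where it is left; needs about 3 to 5 N at its knob.
- flap_knob (a point): Grip point on the flap's blue knob: round stem of diameter 18 mm standing 26 mm out of the flap, with a thin rim of diameter 26 at its end; the point is on its axis, 18 mm out of the flap's face. Shut, it is 90 mm below the hinge line, 24 mm in front of it, at the cupboard's y = 125 mm.
- flap_hinge (a point): Middle of the flap's hinge line, which runs along the cupboard's y, 253 mm above the worktop at the cupboard's x = -76 mm.
- honey_jar: Bystander: glass jar with black lid, diameter 60 mm, 83 high, beside the cupboard. Origin: centre of its underside.
- yogurt_tub: Bystander: white yogurt tub with strawberries, diameter 72 mm, 71 high, beside the cupboard. Origin: centre of its underside.
- yellow_spice_jar: Bystander: spice jar with yellow cap, diameter 45 mm, 100 high, beside the cupboard. Origin: centre of its underside.

How it is judged (in metres and radians):
On the way, in this order (a step that is already met when the one before it is completed fails the run):
1. the safety bolt is drawn back while the latch and flap are still shut (value of joint bolt above 0.045 m and value of joint latch below 0.3 rad and value of joint flap below 0.1 rad), for 0.2 s.
2. the latch is swung clear while the flap is still shut (value of joint latch above 1.2 rad and value of joint flap below 0.1 rad), for 0.2 s.
3. the flap is lifted (value of joint flap above 1.2 rad), for 0.2 s.
At the end, for the whole second after the job is handed in: The bolt is drawn (more than 45 of 55 mm), the latch is swung down (more than 1.2 rad), the flap stands open (more than 1.2 rad of 1.4) by itself and at rest (value of joint bolt above 0.045 m and value of joint each of latch, flap above 1.2 rad and velocity of joint flap between -0.1 and 0.1 rad/s); the robot touches nothing.
It fails at once if the honey jar is shoved more than 30 mm or tipped (distance of honey_jar from where it was at the start of the episode above 0.03 m or angle between honey_jar's own z axis and vertical above 0.5 rad).
It fails at once if the yogurt tub is shoved more than 30 mm or tipped (distance of yogurt_tub from where it was at the start of the episode above 0.03 m or angle between yogurt_tub's own z axis and vertical above 0.5 rad).
It fails at once if the yellow spice jar is shoved more than 30 mm or tipped (distance of yellow_spice_jar from where it was at the start of the episode above 0.03 m or angle between yellow_spice_jar's own z axis and vertical above 0.5 rad).
It also fails if it takes over 72 s, if anything falls off the work surface, if the arm or the gripper's body presses on something with over 40 N, if the wrist force passes 120 N, or if a joint passes its speed limit or range.

## Working session

There is one attempt and no reset: what is moved stays moved. The work goes in short steps, each a Python script; the robot and the scene stay as the last script left them, time stands still between calls to the robot, and variables do not carry over. Pictures are saved under pics/ and viewed, at most 10 in all, crops included, and the job is handed in when it is done.

```bash
mkdir -p pics; cat > h.py <<'E'
import numpy as np, cv2
from cell import ctrl
from scipy.spatial.transform import Rotation as R
def pts(f):
    z=f["z_map"];K=np.array(f["mtx"]);v,u=np.indices(z.shape)
    p=np.stack([(u-K[0,2])*z/K[0,0],(v-K[1,2])*z/K[1,1],z],-1)
    Rm=cv2.Rodrigues(np.array(f["rvec"],float))[0]
    return (p-np.array(f["tvec"]).ravel())@Rm
def save(f,n): cv2.imwrite("pics/"+n,f["pixels"][:,:,::-1])
E
python3 - <<'E'
from h import *
s=ctrl.get_state();print(s["time_s"],s["ee_pos"],s["tool_rot"])
for n in["scene","top"]:
    f=ctrl.grab_frame(n);save(f,n+"0.png");np.savez(n+"0.npz",**f)
    Rm=cv2.Rodrigues(np.array(f["rvec"],float))[0];print(n,-Rm.T@np.array(f["tvec"]).ravel(),Rm[2])
    P=pts(f);h=cv2.cvtColor(f["pixels"],cv2.COLOR_RGB2HSV)
    for c,lo,hi in[("red",0,6),("yel",22,34),("blue",100,125),("green",50,85)]:
        m=((h[...,0]>=lo)&(h[...,0]<=hi)&(h[...,1]>130)&(h[...,2]>60)).astype(np.uint8)
        k,l,st,ce=cv2.connectedComponentsWithStats(m)
        for i in range(1,k):
            if st[i,4]>25:
                q=P[(l==i)&(f["z_map"]>0)];print(c,st[i,4],ce[i].round(),np.median(q,0).round(),)
E
```

```text
0.0 [ 135.83286559 -506.90473506  403.50141296] [-3.13923042e+00 -3.18847960e-04  2.61756471e-01]
scene [ 345.4076387  -503.02908096  622.30040868] [ 0.26400351  0.82306832 -0.50285255]
red 4750 [ 92. 208.] [ 109.  898. -172.]
red 111 [ 36. 173.] [-130. 1318. -170.]
red 255 [ 46. 181.] [ -81. 1232. -171.]
red 490 [379. 230.] [821. 108. 106.]
red 112 [242. 234.] [531. 218.  88.]
yel 82 [197. 153.] [512. 722.  72.]
yel 111 [263. 229.] [563. 160. 131.]
blue 723 [277. 113.] [733. 553. 246.]
blue 55 [216. 185.] [497. 321. 170.]
green 485 [204. 125.] [555. 766. 162.]
top [ 174.41170584   66.02810066 1001.17342531] [ 0.45846006  0.23316693 -0.85758239]
red 262 [361. 172.] [821.  92. 106.]
red 3460 [ 24. 292.] [ 192.  816. -186.]
red 109 [266. 244.] [530. 224.  89.]
yel 33 [35. 29.] [ 804. 1165.  162.]
yel 517 [ 95. 163.] [512. 725.  79.]
yel 118 [295. 237.] [560. 165. 132.]
blue 65 [65. 35.] [ 836. 1081.  151.]
blue 269 [55. 51.] [ 763. 1044.  152.]
blue 2029 [171.  92.] [712. 579. 248.]
blue 2400 [182. 131.] [698. 564. 120.]
blue 97 [219. 223.] [495. 327. 171.]
green 2478 [ 84. 134.] [556. 765. 162.]
```

View pics/scene0.png

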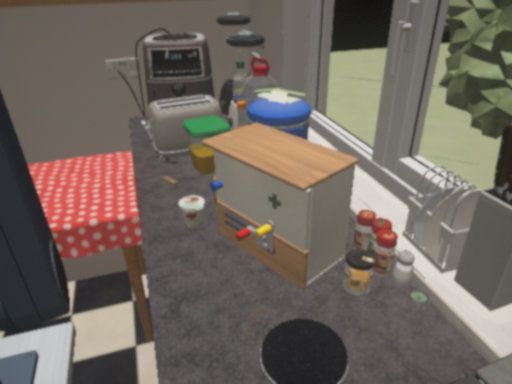

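View pics/top0.png

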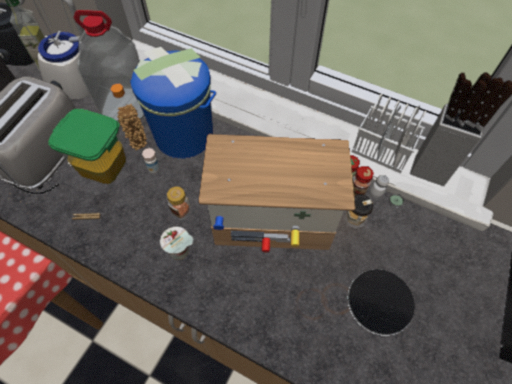

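Both views show the cupboard: red knob at scene (242,234) / top (266,244), yellow at (263,229) / (295,237), blue at (216,185) / (219,223). The cornice is clearly visible, so I'll fit the cupboard pose from it.

```bash
python3 - <<'E'
from h import *
for n in["top","scene"]:
    f=np.load(n+"0.npz");P=pts(f);h=cv2.cvtColor(f["pixels"],cv2.COLOR_RGB2HSV)
    m=(abs(P[...,2]-275)<7)&(f["z_map"]>0)&(h[...,0]<25)&(h[...,1]>50)&(np.hypot(P[...,0]-600,P[...,1]-200)<300)
    k,l,st,_=cv2.connectedComponentsWithStats(m.astype(np.uint8));i=1+st[1:,4].argmax()
    q=P[l==i];r=cv2.minAreaRect(q[:,:2].astype(np.float32));print(n,r,q[:,2].mean())
    b=cv2.boxPoints(r);print(b.round(0).tolist())
    # jars: heights of points outside the box
    for yaw in [np.radians(r[2] if r[2]<45 else r[2]-90)]:
        c,s=np.cos(yaw),np.sin(yaw);ux=np.array([c,s]);uy=np.array([-s,c])
        fx=(b@ux).min();cy=(b@uy).mean();o=(fx+106)*ux+cy*uy
        print("yaw",yaw,"origin",o)
        L=np.stack([(P[...,:2]-o)@ux,(P[...,:2]-o)@uy,P[...,2]],-1)
        for c_,lo,hi in[("red",0,6),("yel",22,34),("blue",100,125)]:
            mm=(h[...,0]>=lo)&(h[...,0]<=hi)&(h[...,1]>130)&(h[...,2]>60)&(L[...,0]<-90)&(L[...,0]>-150)&(abs(L[...,1])<160)&(L[...,2]>50)
            q=L[mm];print(c_,len(q),np.median(q,0).round(),q.min(0).round(),q.max(0).round())
E
```

```text
top ((621.9740600585938, 249.02688598632812), (178.78700256347656, 316.16278076171875), 25.28069305419922) 275.51722291078687
[[474.0, 354.0], [609.0, 68.0], [770.0, 144.0], [635.0, 430.0]]
yaw 0.44123133098183764 origin [636.99009556 256.11874387]
red 108 [-111.   16.   89.] [-125.    8.   81.] [-92.  25.  97.]
yel 114 [-109.  -50.  132.] [-126.  -58.  123.] [-90. -41. 137.]
blue 72 [-104.  124.  171.] [-108.  115.  158.] [-90. 134. 179.]
scene ((620.994384765625, 245.51348876953125), (178.11257934570312, 316.6372375488281), 24.864227294921875) 275.19165329813643
[[474.0, 352.0], [607.0, 64.0], [768.0, 139.0], [635.0, 427.0]]
yaw 0.43396263226062987 origin [636.36748823 252.63777552]
red 111 [-111.   13.   88.] [-125.    5.   67.] [-90.  50.  93.]
yel 96 [-109.  -54.  131.] [-124.  -60.  125.] [-90. -43. 135.]
blue 41 [-104.  120.  170.] [-108.  113.  162.] [-91. 128. 177.]
```

```bash
cat >> h.py <<'E'
O=np.array([636.8,255.5,0]);B=R.from_euler('z',0.439)
SG=-1
def pose(p,lean=35,back=0,G=155):
    """box-frame point (mm) at G ahead of the TCP, retracted by back"""
    a=np.radians(lean);z=np.array([np.sin(a),0,-np.cos(a)]);y=np.array([0,SG,0.])
    T=B.as_matrix()@np.stack([np.cross(y,z),y,z],1)
    return (O+B.apply(np.array(p,float)-z*(G+back))).tolist(), R.from_matrix(T).as_euler('xyz').tolist()
def lin(p,v=150,**k):
    q,o=pose(p,**k);ctrl.move_linear(q,o,v)
def F():
    s=ctrl.get_state();return s["time_s"],B.inv().apply(s["contact_force"]).round(1)
E
python3 - <<'E'
import h
from h import *
for sg in(-1,1):
    h.SG=sg
    for n,p,k in[("b0",[-112,-14,81],dict(back=100)),("b1",[-112,45,81],{}),("l0",[-114,-50,123],{}),("l1",[-114,-112,68],{}),("l1b",[-114,-112,68],dict(back=100)),("f0",[-100,125,163],dict(G=165)),("f0b",[-100,125,163],dict(G=165,back=100)),("f1",[-169,125,261],dict(G=165)),("f1b",[-169,125,261],dict(back=100))]:
        j=ctrl.ik(*pose(p,**k));print(sg,n,None if j is None else np.round(j,2))
E
```

```text
-1 b0 [ 0.09 -0.61 -0.74  0.86  0.2   2.85]
-1 b1 [ 0.29 -0.38 -0.76  0.58  0.09  3.02]
-1 l0 [ 0.06 -0.39 -0.68  0.71  0.22  2.82]
-1 l1 [-0.08 -0.27 -0.7   0.59  0.29  2.7 ]
-1 l1b [-0.16 -0.5  -0.69  0.86  0.33  2.64]
-1 f0 [ 0.48 -0.4  -0.59  0.77 -0.03 -3.1 ]
-1 f0b [ 0.49 -0.58 -0.54  1.   -0.03 -3.1 ]
-1 f1 [ 0.49 -0.61 -0.53  1.04 -0.03 -3.1 ]
-1 f1b [ 0.5  -0.7  -0.43  1.24 -0.04 -3.09]
1 b0 [ 0.09 -0.61 -0.74  0.86  0.2  -0.29]
1 b1 [ 0.29 -0.38 -0.76  0.58  0.09 -0.13]
1 l0 [ 0.06 -0.39 -0.68  0.71  0.22 -0.32]
1 l1 [-0.08 -0.27 -0.7   0.59  0.29 -0.44]
1 l1b [-0.16 -0.5  -0.69  0.86  0.33 -0.51]
1 f0 [ 0.48 -0.4  -0.59  0.77 -0.03  0.04]
1 f0b [ 0.49 -0.58 -0.54  1.   -0.03  0.04]
1 f1 [ 0.49 -0.61 -0.53  1.04 -0.03  0.04]
1 f1b [ 0.5  -0.7  -0.43  1.24 -0.04  0.05]
```

```bash
sed -i 's/^SG=-1/SG=1/' h.py; python3 - <<'E'
from h import *
ctrl.gripper_close()
ctrl.goto(*pose([-112,-14,81],back=110)); print(F())
lin([-112,-14,81],120); print(F())
f=ctrl.grab_frame("top");save(f,"top1.png")
y=-14
while y<62:
    y+=5; lin([-112,y,81],60)
    t,w=F(); print(y,round(t,1),w)
    if y>40 and w[1]<-8: break
save(ctrl.grab_frame("scene"),"scene1.png")
E
```

```text
(3.5667, array([ 0.3, -0.3,  0.2]))
(4.6333, array([-2.9,  0.2, -3.6]))
-9 4.9 [-2.4  0.7 -0.5]
-4 5.2 [-0.3  0.1  0.7]
1 5.4 [ 0.7 -1.6 -0.4]
6 5.7 [ 0.6 -0.6  1.3]
11 5.9 [-0.5 -0.6 -0.9]
16 6.2 [-0.5 -0.1 -0.8]
21 6.4 [-1.  -0.6 -0.3]
26 6.7 [-0.8  0.3 -0.4]
31 6.9 [ 0.4  0.9 -0.2]
36 7.2 [-0.2 -0.7  0.2]
41 7.4 [-0.3 -0.5 -0.6]
46 7.7 [ 0.4 -0.4 -0.5]
51 7.9 [-1.4 -9.1 -0.2]
```

```bash
python3 - <<'E'
from h import *
lin([-112,50,81],80);lin([-112,48,81],back=90)
ctrl.goto(*pose([-114,-50,123],back=100)); ctrl.open_gripper()
f=ctrl.grab_frame("top");a=f["pixels"][150:342,150:406];save(dict(pixels=cv2.resize(a,None,fx=3,fy=3)),"top2.png")
P=pts(f);h=cv2.cvtColor(f["pixels"],cv2.COLOR_RGB2HSV);L=B.inv().apply((P-O).reshape(-1,3)).reshape(P.shape)
for c,lo,hi in[("red",0,6),("yel",22,34),("blue",100,125)]:
    m=(h[...,0]>=lo)&(h[...,0]<=hi)&(h[...,1]>130)&(L[...,0]<-90)&(L[...,0]>-150)&(abs(L[...,1])<160)&(L[...,2]>50)
    q=L[m];print(c,len(q),np.median(q,0) if len(q) else 0)
print(F())
E
```

```text
red 110 [-109.92381353   70.7058834    89.244955  ]
yel 113 [-108.70949988  -52.5517466   131.75249404]
blue 72 [-103.48898207  124.21002363  170.63139353]
(10.3333, array([0.2, 0. , 0.2]))
```

View pics/top2.png

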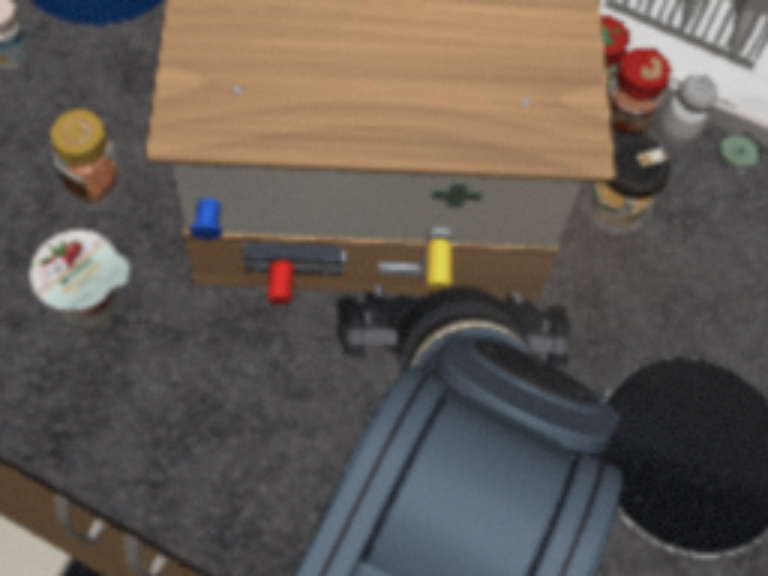

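The bolt is fully drawn (red knob now at y≈71, +55 mm; crop (281,280)). The open gripper straddles the yellow knob at crop (440,262). Now the latch.

```bash
python3 - <<'E'
from h import *
lin([-114,-51,123],120); print(F())
ctrl.gripper_close(); s=ctrl.get_state();print(s["finger_gap"],s["finger_force"],F())
for a in np.linspace(.1,1.45,15):
    lin([-114,-50-62*np.sin(a),61+62*np.cos(a)],50); t,w=F();print(round(a,2),round(t,1),w)
    if np.abs(w).max()>45: break
ctrl.open_gripper(); print(F())
lin([-114,-50-62*np.sin(a),61+62*np.cos(a)],back=110)
f=ctrl.grab_frame("top");a=f["pixels"][150:342,150:406];save(dict(pixels=cv2.resize(a,None,fx=3,fy=3)),"top3.png")
P=pts(f);h=cv2.cvtColor(f["pixels"],cv2.COLOR_RGB2HSV);L=B.inv().apply((P-O).reshape(-1,3)).reshape(P.shape)
for c,lo,hi in[("red",0,6),("yel",22,34),("blue",100,125)]:
    m=(h[...,0]>=lo)&(h[...,0]<=hi)&(h[...,1]>130)&(L[...,0]<-90)&(L[...,0]>-150)&(abs(L[...,1])<160)&(L[...,2]>50)
    q=L[m];print(c,len(q),np.median(q,0) if len(q) else 0)
print(F())
E
```

```text
(11.3167, array([ 0.1, -0.5,  0.1]))
0.21057482563253965 58.422927260398865 (11.9417, array([-4.5, -0.8,  4.3]))
0.1 12.2 [-7.2  5.8  7.5]
0.2 12.5 [-4.9  4.1  3.8]
0.29 12.7 [ 3.3  3.7 -1.4]
0.39 13.0 [-1.1  2.8  1.3]
0.49 13.3 [-2.3 -2.1  2.3]
0.58 13.5 [-5.5 -2.7  4.2]
0.68 13.8 [-7.9 -4.5  5.8]
0.77 14.1 [-6.7 -6.3  5.4]
0.87 14.3 [-4.3 -1.   7.6]
0.97 14.6 [ -3.4 -12.3  -6.7]
1.06 14.9 [-6.  -7.1  1.8]
1.16 15.1 [ -3.6 -11.1  -6.9]
1.26 15.4 [ -6.2 -10.5  -3.7]
1.35 15.7 [-2.3 -1.7 -7.6]
1.45 15.9 [ -4.8 -10.2 -10. ]
(16.5833, array([0.1, 0.1, 0.7]))
red 114 [-109.52478798   70.70279866   89.14679135]
yel 108 [-108.30038399 -109.87319569   81.16626124]
blue 70 [-103.32789914  124.46211477  171.67751932]
(17.5167, array([-0.1, -0.8, -0.2]))
```

View pics/top3.png

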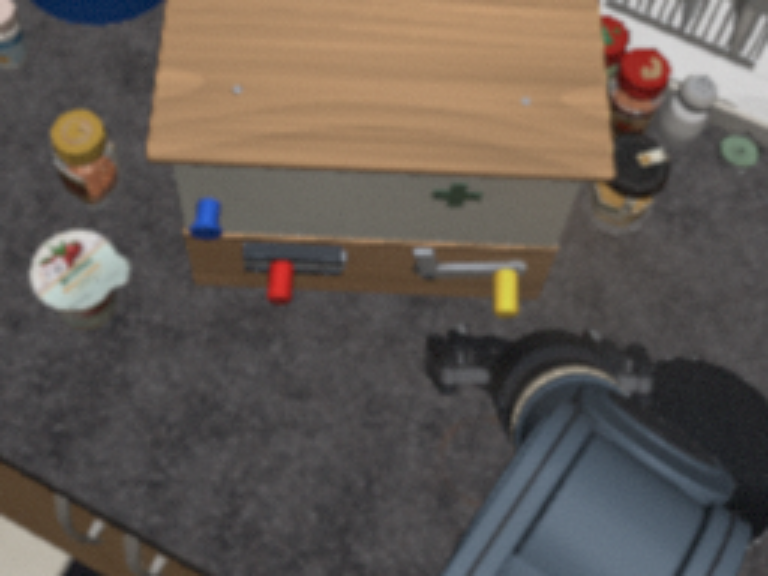

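The latch is down (yellow knob at z≈72, so about 1.39 rad; crop (507,290)). Now the flap.

```bash
python3 - <<'E'
from h import *
k=dict(lean=40,G=163)
p=lambda a:[-76-24*np.cos(a)-90*np.sin(a),125,253-90*np.cos(a)+24*np.sin(a)]
ctrl.goto(*pose(p(0),back=110,**k)); lin(p(0),120,**k); print(F())
ctrl.gripper_close(); s=ctrl.get_state();print(s["finger_gap"],s["finger_force"],F())
for a in np.linspace(.1,1.4,14):
    lin(p(a),60,**k); t,w=F();s=ctrl.get_state();print(round(a,2),round(t,1),w,round(s["finger_gap"],3))
    if np.abs(w).max()>40 or s["finger_gap"]<.1: break
f=ctrl.grab_frame("scene");a=f["pixels"][90:290,150:410];save(dict(pixels=cv2.resize(a,None,fx=3,fy=3)),"scene4.png")
E
```

```text
(19.5833, array([ 0.5, -0.7, -0.1]))
0.18056621061608397 58.46678137779236 (20.2333, array([-4.7, -0.2,  3.4]))
0.1 20.5 [ 1.1 -1.5  1.6] 0.182
0.2 20.9 [ 1.6 -1.2  4.2] 0.182
0.3 21.2 [ 4.3 -1.5  5.3] 0.178
0.4 21.5 [ 7.8 -2.4  6.3] 0.181
0.5 21.8 [ 7.6 -1.6  5.3] 0.175
0.6 22.1 [ 7.2 -1.7  3.6] 0.178
0.7 22.4 [ 6.8 -1.5  3.2] 0.175
0.8 22.7 [ 7.  -1.9  2. ] 0.17
0.9 23.0 [ 6.2 -1.1  1.8] 0.173
1.0 23.3 [ 5.9 -1.7 -0.3] 0.17
1.1 23.6 [ 6.4 -1.7 -0.3] 0.169
1.2 23.9 [ 2.3 -1.7 -0.6] 0.166
1.3 24.2 [ 0.9 -2.5 -2.6] 0.169
1.4 24.6 [ 0.5 -2.9 -2.9] 0.164
```

View pics/scene4.png

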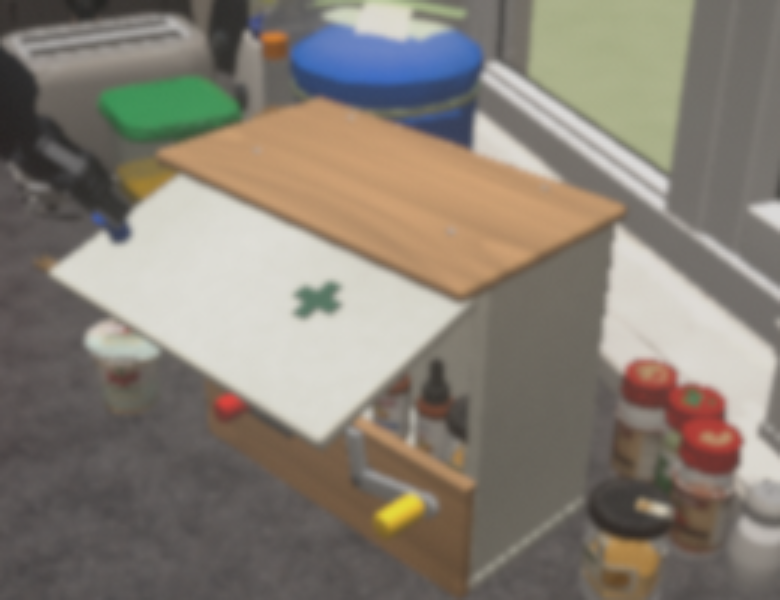

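The flap is up with its green cross at crop (318,300), still held by the blue knob at (110,228). By eye it isn't clearly at 80°, so I'll measure its angle from depth.

```bash
cat >> h.py <<'E'
def flap():
    f=ctrl.grab_frame("scene");L=B.inv().apply((pts(f)-O).reshape(-1,3))
    m=(f["z_map"].ravel()>0)&(L[:,0]<-112)&(L[:,0]>-260)&(L[:,1]>-130)&(L[:,1]<80)&(L[:,2]>120)
    q=L[m]; c=np.polyfit(q[:,0],q[:,2],1)
    h=cv2.cvtColor(f["pixels"],cv2.COLOR_RGB2HSV).reshape(-1,3)
    b=L[m&0|((h[:,0]>=100)&(h[:,0]<=125)&(h[:,1]>130)&(L[:,0]<-90)&(L[:,0]>-260)&(L[:,1]>90)&(L[:,1]<150)&(L[:,2]>120)&(L[:,2]<330))]
    print("flap angle",np.pi/2-np.arctan(c[0]),len(q),q.min(0).round(),q.max(0).round(),"resid",np.std(q[:,2]-np.polyval(c,q[:,0])),"blue",len(b),np.median(b,0) if len(b) else 0)
    return f
E
python3 - <<'E'
from h import *
flap();s=ctrl.get_state();z=R.from_euler('xyz',s["tool_rot"]).apply([0,0,163]);print("grasp",B.inv().apply(np.array(s["ee_pos"])+z-O))
E
```

```text
flap angle 1.4969185823963471 4049 [-236. -130.  205.] [-112.   80.  341.] resid 21.701161265294445 blue 196608 [-444.37859178   73.74545859  589.68397885]
grasp [-169.28389206  124.82219288  260.26040362]
```

```bash
sed -i 's/(L\[:,2\]>120)$/(L[:,2]>120)\&(L[:,2]<262)\&(L[:,1]<40)/; s/m&0|(/(/; s/if len(b) else 0)$/if len(b) else 0)/' h.py; sed -i 's/b=L\[((h\[/b=L[((h[/' h.py
python3 - <<'E'
from h import *
flap()
E
```

```text
flap angle 1.2508569150051083 3271 [-217. -130.  206.] [-112.   40.  250.] resid 1.4086268580269643 blue 2 [-179.28178999  126.3661612   253.28480814]
```

The flap stands at 1.25 rad because the knob slipped a little in the pads. I'll regrip it deeper along the stem and lift it to the stop.

```bash
python3 - <<'E'
from h import *
p=lambda a:[-76-24*np.cos(a)-90*np.sin(a),125,253-90*np.cos(a)+24*np.sin(a)]
ctrl.open_gripper(); lin(p(1.4),lean=40,G=163,back=60); flap()
L=lambda a:90-np.degrees(a)
ctrl.goto(*pose(p(1.25),lean=L(1.25),G=159,back=60)); lin(p(1.25),60,lean=L(1.25),G=159); print(F())
ctrl.gripper_close(); s=ctrl.get_state();print(s["finger_gap"],F())
for a in np.linspace(1.28,1.42,8):
    lin(p(a),40,lean=L(a),G=159); t,w=F();print(round(a,2),round(t,1),w)
    if np.abs(w).max()>35: break
flap()
ctrl.open_gripper(); lin(p(a),lean=L(a),G=159,back=90)
f=flap();save(dict(pixels=cv2.resize(f["pixels"][90:290,150:410],None,fx=3,fy=3)),"scene5.png");print(F())
f=ctrl.grab_frame("top");save(f,"top5.png")
E
```

```text
flap angle 1.2506829485784943 3263 [-217. -130.  205.] [-112.   40.  251.] resid 1.394180882963957 blue 56 [-170.89248563  122.57960951  256.50723216]
(27.7083, array([0.3, 0.1, 0.3]))
0.1817086407421835 (28.35, array([-0.8, -0.7,  1. ]))
1.28 28.6 [-0.1 -0.8 -0.1]
1.3 28.9 [-0.1 -2.3 -0.3]
1.32 29.1 [-0.1 -2.2 -1.3]
1.34 29.4 [ 0.3 -3.6 -0.9]
1.36 29.6 [-0.2 -2.2 -0.7]
1.38 29.9 [ 0.1 -3.4 -1. ]
1.4 30.1 [ 0.  -3.9 -1.6]
1.42 30.4 [ 2.1 -3.9 -8.6]
flap angle 1.3846086501500492 3059 [-221. -130.  224.] [-112.   40.  255.] resid 1.5334815164806688 blue 3 [-179.13073011  127.38073538  268.49167487]
flap angle 1.3846146531392158 3068 [-221. -130.  223.] [-112.   40.  255.] resid 1.5496418287745304 blue 56 [-170.41267065  121.29088986  269.70903223]
(31.925, array([-0.2, -0.2, -0.3]))
```

View pics/scene5.png

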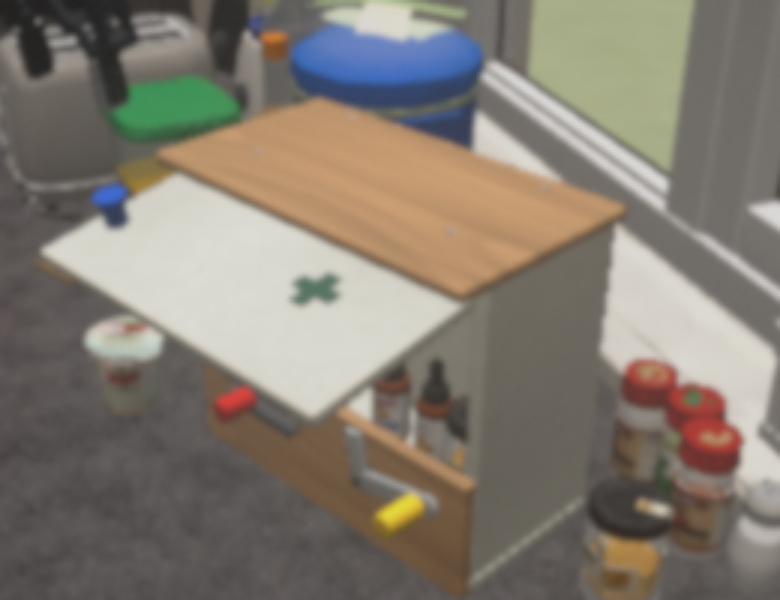

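The flap now stands by itself at 1.38 rad, with the blue knob free at (110,205). The bolt is drawn (red at (235,402)), the latch is down (yellow at (400,513)), and the gripper is clear of everything.

```bash
python3 -c "
from h import *
ctrl.hold(0.5); print(ctrl.finish_job())"
```

```text
the job is handed in; nothing more can be done
None
```

The job is handed in, with no verdict returned: the bolt is drawn the full 55 mm, the latch is down at about 1.39 rad, the flap stands open by itself at about 1.38 rad, and the jars and tub were not touched.

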